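# Park the bench items on their marked tiles

### The job

The desk is being set up for the next shift: put the solder spool, the flux jar, the loupe, the red inline plug and the square magnet back, each on the dark tile whose inlaid white outline has its shape and size. Set each one down upright as it stands now, centred on its outline to within a centimetre; the loupe and the plug must lie along their outlines (either way round) and the magnet's sides must be parallel to its outline's.

Things in the scene. Friction and masses are not known exactly. Their poses are not given: they have to be found in the camera images.
- solder_spool: spool of bright solder wire with green rims and a blue and white label on top, standing on its flat end: 60 mm diameter, 43 mm high, about 0.22 kg. Origin: centre of the underside, z up.
- flux_jar: small round jar, cream body and green lid, 41 mm diameter (39 mm below the lid), 29 mm high, about 0.06 kg. Origin: centre of the underside, z up.
- loupe: black barrel-shaped loupe lying on its side; it does not roll: 74 mm long (along its x axis), 38 mm wide and high, about 0.11 kg. Origin: centre of the underside, z up.
- inline_plug: slim red inline plug lying flat; it does not roll: 60 mm long (along its x axis), 13 mm wide and high, about 0.02 kg. Origin: centre of the underside, z up.
- block_magnet: square silvery block magnet with a small round hole in its top, 27 x 27 mm (sides along its x and y axes), 10 mm high, about 0.04 kg; it attracts nothing here. Origin: centre of the underside, z up.
- tile_spool: round fixed dark tile 4 mm thick; the white inlay on its top, flush with it, shows the footprint of the thing that belongs there: a circle of 60 mm diameter at its centre (the solder spool). Tile diameter 76 mm. Origin: centre of the underside, z up.
- tile_jar: round fixed dark tile 4 mm thick; the white inlay on its top, flush with it, shows the footprint of the thing that belongs there: a circle of 41 mm diameter at its centre (the flux jar). Tile diameter 57 mm. Origin: centre of the underside, z up.
- tile_loupe: oblong fixed dark tile 4 mm thick; the white inlay on its top, flush with it, shows the footprint of the thing that belongs there: a rectangle 74 x 38 mm at its centre (the loupe). Tile 90 x 54 mm, long side along its x axis. Origin: centre of the underside, z up.
- tile_plug: narrow fixed dark tile 4 mm thick; the white inlay on its top, flush with it, shows the footprint of the thing that belongs there: a slim rectangle 60 x 13 mm at its centre (the inline plug). Tile 76 x 29 mm, long side along its x axis. Origin: centre of the underside, z up.
- tile_magnet: small square fixed dark tile 4 mm thick; the white inlay on its top, flush with it, shows the footprint of the thing that belongs there: a square of 27 x 27 mm at its centre (the magnet), sides along its x and y axes. Tile 43 x 43 mm. Origin: centre of the underside, z up.

How it is judged:
By the outcome, as a careful person would: the job done as asked, in the order asked, and still so for the second after the job is handed in, with the robot touching nothing.
It also fails if it takes over 112 s, if anything falls off the work surface, if the arm or the gripper's body presses on something with over 40 N, if the wrist force passes 120 N, or if a joint passes its speed limit or range.

### The arm

A 7-joint arm with a two-finger parallel gripper is mounted at the origin on a cart in front of the work surface, level with it; the furniture and walls round the work are solid. World frame = base frame: x ahead of the robot, y to its left, z up, the work surface at z = 0. Lengths are in m, angles in rad, forces in N, time in s.
With the tool pointing down it reaches from about 0.425 to 0.825 m from the base axis. Payload 3.6 kg.
Tool frame: the origin (TCP) lies midway between the tips of the shut fingers; the grasp point (between the pads) lies 19 mm behind it (bot.grasp_offset is the distance from the TCP to the grasp point, in m); z points along the fingers, y is the line along which they close (so a half turn about z gives the same grasp; the last joint's range is limited). The gripper opens to 85 mm and grips with 20 to 120 N. Pads are 22 mm wide; open, the fingers measure 114 mm over their backs; the gripper's body (76 mm by 85 mm) begins 54 mm behind the grasp point. The pads swing forward as they close: fully open they stand 13 mm farther back than shut.
Start: joints at [1.113, 0.615, -0.013, 1.423, 0.008, 1.103, -0.04], TCP at [0.271, -0.591, 0.231] pointing down, gripper open.
Joint ranges: [-3.12, 3.12], [-0.3, 2.06], [-1.34, 1.32], [0.26, 2.42], [-1.36, 4.5], [0.01, 1.98], [-2.84, 2.84]. Speed limits (rad/s): [2.79, 2.79, 3.14, 3.14, 3.14, 3.14, 3.14].

### API

Orientations are given as a 3x3 rotation matrix whose columns are the frame's x, y, z axes.
In Python, from rig import telemetry, capture, job_done, bot gives the robot as it stands. The module is installed in compiled form; this text tells all that it offers.
- The arm moves only by the tool drive_tool, never from a script. Its arguments are lists of equal length, an entry for each row: "delta_pos": the shift along the world's x, y, z in cm, a list of three; "spin": the turn about the world's z in degrees; "grip": the finger opening in cm, from 0 to 8.54. A call has 1 to 12 rows; each row is the pose to reach, as a shift and turn from the pose commanded when the call began; what a row does not reach only later rows make up. A row lasts 1/10 s, in which the tool goes at most 50 mm and 8.59 degrees, less where a joint would pass 70% of its speed; a pose out of reach is approached as far as the arm can. A call with a gripper value outside its range is refused whole. The fingers move at their own pace and stop on an object; "force" is the grip in N (left out, the last holds). Time passes only in rows, so rows that repeat a pose let the fingers close. It gives the time, the measured TCP pose, the force, the opening and the grip force at its end, in the units of the state.
- telemetry.get_state(): the state, without advancing time (a new reading comes with each control period).
- capture(name): name is "scene" or "side" or "wrist"; returns a dict with "color" (420x560x3 uint8, red, green, blue), "camera_matrix" (3x3 intrinsics, pixels), "view" (4x4, takes a point from world to camera coordinates). Camera axes: x right, y down, z forward; pixel columns grow to the right and rows downward; lengths in m; the calibration is good to about 2 mm. A picture is of the moment at which its call begins. There is no depth.
- job_done(): hands the job in; it is judged then, once.
The state is a dict: "clock": time; "q": joint angles; "joint_vel": joint speeds; "tau": joint torques, N m; "position": TCP position; "orientation": TCP orientation; "ft_force": force on the tool from outside, world axes, zero at the start; "moment": the same for the moment, N m; "gripper_width": finger opening in m; "grasp_force": force on a finger pad.
Only numpy, scipy, OpenCV 4.12 (cv2) and the standard library are available. Lean on these libraries where they do the work, as an engineer would, in place of code of your own. Each camera call takes 0.05 s, during which the arm holds its last target. There are 200 camera calls.

## Working session

There is one attempt and no reset: what is moved stays moved. The work goes in short steps, Python scripts to look and compute and a tool call to move; the robot and the scene stay as the last step left them, time stands still between calls to the robot, and variables do not carry over. Pictures are saved under pics/ and viewed, at most 14 in all, crops included, and the job is handed in when it is done.

Besides the shell and the picture viewer there is one more tool, called after ">>>" as a command line: name --pt "numbers of a row" for each row, then --argument value for the rest. drive_tool: Moves the arm, as the interface text tells. Its arguments: {"type":"object","properties":{"delta_pos":{"type":"array","items":{"type":"array","items":{"type":"number"}}},"spin":{"type":"array","items":{"type":"number"}},"grip":{"type":"array","items":{"type":"number"}},"force":{"type":"number"}},"required":["delta_pos","spin","grip"]}

```bash
mkdir -p pics
python3 - <<'E'
from rig import telemetry, capture, bot
import cv2,pickle
for n in("scene","side","wrist"):
    d=capture(n); pickle.dump(d,open(n+".pkl","wb")); cv2.imwrite(f"pics/{n}0.png",d["color"][...,::-1])
s=telemetry.get_state(); print(s["clock"],s["position"],s["orientation"],s["gripper_width"],bot.grasp_offset)
E
```

```text
0.15 [ 0.27119862 -0.59008175  0.230407  ] [[ 9.08612081e-01  4.17640214e-01 -8.59384865e-04]
 [ 4.17641096e-01 -9.08610366e-01  1.76568740e-03]
 [-4.34239337e-05 -1.96323934e-03 -9.99998072e-01]] 0.08566112260369335 0.0187
```

View pics/scene0.png

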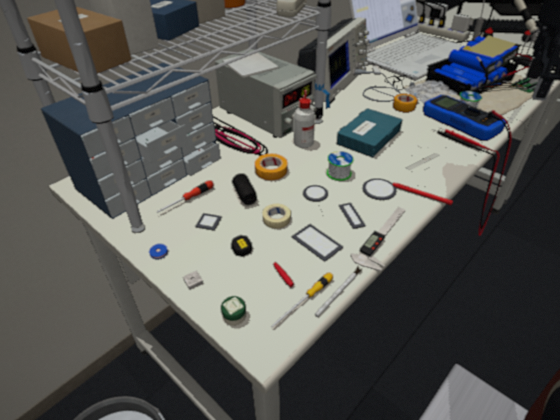

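View pics/side0.png

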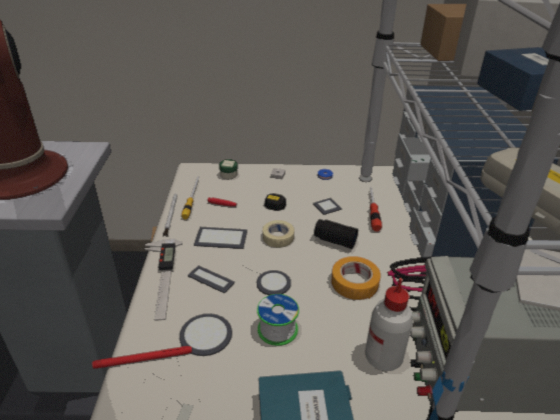

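The scene view shows the spool at (340,165), jar (233,308), loupe (244,190), plug (284,274) and magnet (193,280). Their tiles are at (379,188), (315,192), (317,241), (351,215) and (208,221). The side view shows the same layout with the robot base at the left.

```bash
cat > h.py <<'E'
import numpy as np,cv2,pickle
def ray(d,uv,z):
    uv=np.atleast_2d(np.array(uv,float)); K,V=d["camera_matrix"],d["view"]
    R,t=V[:3,:3],V[:3,3]; c=-R.T@t
    r=np.c_[uv,np.ones(len(uv))]@np.linalg.inv(K).T@R
    return c+r*((z-c[2])/r[:,2])[:,None]
def proj(d,p):
    p=np.atleast_2d(p); q=(p@d["view"][:3,:3].T+d["view"][:3,3])@d["camera_matrix"].T
    return q[:,:2]/q[:,2:]
def comp(mask,seed,r=8):
    "pixel contour of the component nearest the seed"
    n,l,st,c=cv2.connectedComponentsWithStats(mask.astype(np.uint8),connectivity=8)
    ys,xs=np.nonzero(l); 
    i=np.argmin((xs-seed[0])**2+(ys-seed[1])**2); m=(l==l[ys[i],xs[i]]).astype(np.uint8)
    ct=max(cv2.findContours(m,cv2.RETR_EXTERNAL,cv2.CHAIN_APPROX_NONE)[0],key=cv2.contourArea)
    return ct[:,0,:].astype(float)
def rect(P):
    "centre, long-side angle (deg), sizes (cm) of plane points"
    (c,s,a)=cv2.minAreaRect((P[:,:2]*1000).astype(np.float32))
    if s[0]<s[1]: a+=90; s=s[::-1]
    return np.round(np.array(c)/10,2), round((a+90)%180-90,1), np.round(np.array(s)/10,2)
E
python3 - <<'E'
from h import *
S={k:pickle.load(open(k+".pkl","rb")) for k in("scene","side")}
seeds={"spool":[(379,188),(206,334)],"jar":[(315,192),(274,283)],"loupe":[(317,241),(221,238)],"plug":[(351,215),(211,279)],"magnet":[(208,221),(327,206)]}
for n,sd in seeds.items():
    for k,s in zip(S,sd):
        g=cv2.cvtColor(S[k]["color"],cv2.COLOR_RGB2GRAY)
        c=comp(g<125,s); print("tile",n,k,*rect(ray(S[k],c,.004)))
obj={"spooltop":[(341,158),(278,309),.043],"jartop":[(233,303),(229,165),.029],"loupe":[(244,189),(336,233),.019],"plug":[(284,274),(222,202),.0065],"magnet":[(193,279),(278,173),.010],"bottle":[(304,103),(397,300),.1]}
for n,(a,b,z) in obj.items(): print(n,ray(S["scene"],a,z)*100,ray(S["side"],b,z)*100)
for k in S: print(k,"cam",-S[k]["view"][:3,:3].T@S[k]["view"][:3,3])
d=S["scene"]["color"][130:330,130:430]; e=S["side"]["color"][150:400,150:450]
cv2.imwrite("pics/z.png",np.vstack([cv2.resize(d[...,::-1],(800,533),interpolation=2)]))
E
```

```text
tile spool scene [104.2  -58.49] 39.6 [279.8  202.69]
tile spool side [71.31 58.43] 4.8 [284.52 230.79]
tile jar scene [ 55.4 -32.8] -49.7 [5.65 5.32]
tile jar side [ 55.94 -37.97] 87.8 [15.76  6.86]
tile loupe scene [ 45.69 -21.34] -4.5 [9.05 5.45]
tile loupe side [ 45.86 -21.5 ] -3.8 [9.02 5.8 ]
tile plug scene [ 45.18 -32.11] -30.5 [7.73 2.78]
tile plug side [ 45.27 -32.33] -30.3 [7.73 3.21]
tile magnet scene [ 65.76 -10.93] -61.4 [4.44 4.35]
tile magnet side [ 65.88 -11.09] -62.5 [4.68 4.59]
spooltop [[ 56.06823118 -42.73510529   4.3       ]] [[ 56.25352407 -42.46025418   4.3       ]]
jartop [[45.58552761  0.44635367  2.9       ]] [[45.59032138  0.20701377  2.9       ]]
loupe [[ 66.65030021 -21.97497056   1.9       ]] [[ 66.61610111 -21.79129228   1.9       ]]
plug [[ 44.81673436 -10.92780541   0.65      ]] [[ 45.02894478 -10.6045963    0.65      ]]
magnet [[55.71836112  0.93129634  1.        ]] [[56.14454497  0.32851177  1.        ]]
bottle [[ 72.671987   -49.05770423  10.        ]] [[ 71.5020426  -46.02526046  10.        ]]
scene cam [0.12437127 0.24521976 0.5819681 ]
side cam [ 0.55756564 -0.8970109   0.54859284]
```

View pics/z.png

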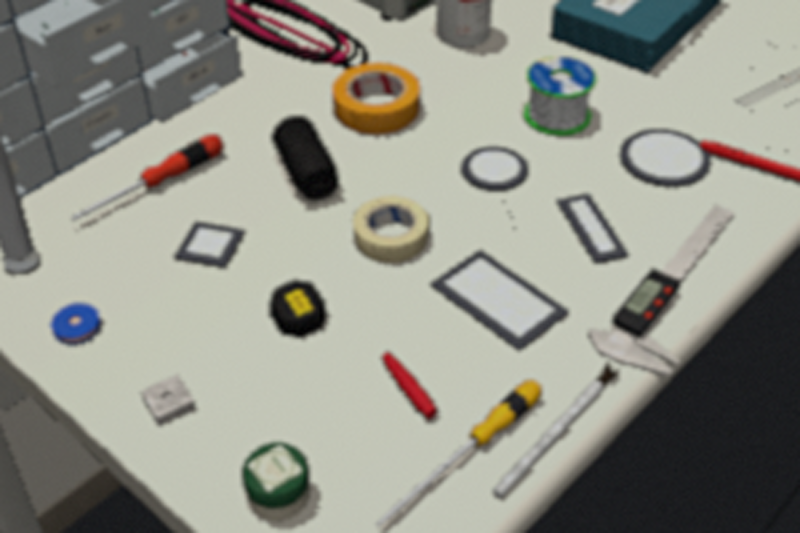

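View pics/wrist0.png

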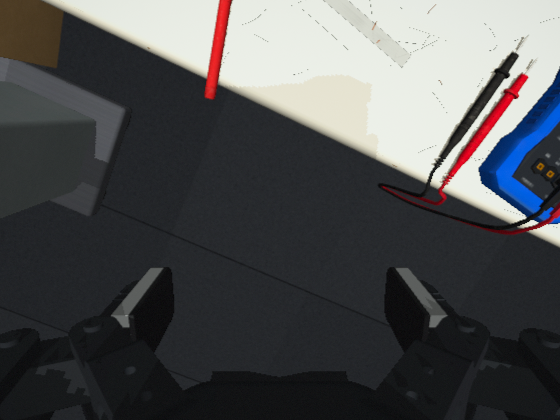

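The zoom shows all five tiles clear and a red rod ending next to the spool tile. The wrist view shows the open fingers, the desk edge and that red rod. Next I'll get the remaining tile centres from their white inlays, plus the orientations of the long objects.

Run:
```python
from h import *
S={k:pickle.load(open(k+".pkl","rb")) for k in("scene","side")}
for n,sd in {"spool":[(379,188),(206,334)],"jar":[(315,192),(274,283)]}.items():
    for k,s in zip(S,sd):
        g=cv2.cvtColor(S[k]["color"],cv2.COLOR_RGB2GRAY)
        c=comp(g>150,s); print("inlay",n,k,*rect(ray(S[k],c,.004)))
for k,l,p,m,r in (("scene",(244,189),(284,274),(193,280),[(397,184),(450,202)]),("side",(336,233),(222,202),(278,173),[(189,351),(96,364)])):
    im=S[k]["color"]; g=cv2.cvtColor(im,cv2.COLOR_RGB2GRAY); h=cv2.cvtColor(im,cv2.COLOR_RGB2HSV)
    print(k,"loupe",rect(ray(S[k],comp(g<90,l),.019)))
    red=((h[...,0]<8)|(h[...,0]>172))&(h[...,1]>130)
    print("plug",rect(ray(S[k],comp(red,p),.0065)))
    print("rod",ray(S[k],r,.004)*100)
```

```text
inlay spool scene [ 45.9  -43.74] 41.9 [5.84 5.76]
inlay spool side [ 45.85 -43.4 ] 0.6 [5.69 5.68]
inlay jar scene [ 55.6  -33.04] 41.9 [4.01 3.53]
inlay jar side [ 55.54 -32.69] 0.9 [3.75 3.72]
scene loupe (array([ 66.68, -22.05]), -27.7, array([11.47,  3.8 ]))
plug (array([ 44.98, -10.8 ]), -16.1, array([6.09, 1.12]))
rod [[ 43.66875634 -47.60890861   0.4       ]
 [ 32.03678461 -49.63152769   0.4       ]]
side loupe (array([ 66.22, -22.14]), -26.2, array([8.45, 7.  ]))
plug (array([ 44.9 , -10.63]), -17.9, array([5.91, 1.69]))
rod [[ 44.01607246 -46.77076665   0.4       ]
 [ 31.92639661 -49.03763504   0.4       ]]
```

>>> drive_tool --pt "5 3 0" --pt "10 6 0" --pt "15 9 0" --pt "20 12 0" --pt "23 14 0" --pt "23 14 0" --pt "23 14 0" --spin '[0,0,0,0,0,0,0]' --grip '[8.5,8.5,8.5,8.5,8.5,8.5,8.5]'

```text
clock: 0.85
position: [0.5057, -0.4461, 0.2305]
orientation: [[0.905, 0.425, 0.002], [0.425, -0.905, 0.003], [0.003, -0.002, -1.0]]
ft_force: [0.1, -0.6, 0.1]
gripper_width: 0.0848
grasp_force: 0.0
```

Run:
```python
from rig import capture
from h import *
d=capture("wrist"); pickle.dump(d,open("w1.pkl","wb")); im=d["color"].copy()
P={"spool":(.5615,-.426,.043),"tspool":(.459,-.4357,.004),"jar":(.556,-.329,.004),"plugt":(.452,-.322,.004)}
for k,p in P.items():
    u=proj(d,p)[0]; print(k,u); cv2.circle(im,tuple(int(x) for x in u),3,(255,0,255),-1)
cv2.imwrite("pics/w1.png",im[...,::-1])
```

```text
spool [285.28389201 124.20736652]
tspool [252.39946814 214.86499307]
jar [193.67254536  85.39908507]
plugt [151.47688104 176.69587691]
```

View pics/w1.png

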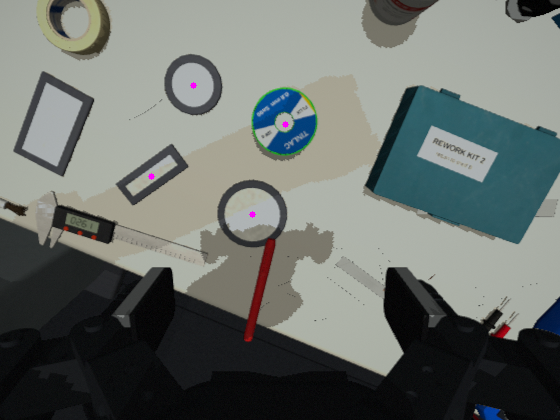

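The wrist view puts the dots on the spool hub (285,124) and on the inlay centres of the spool tile (252,215), jar tile (193,85) and plug tile (151,177). The estimates hold. I'll go above the spool with the fingers turned clear of the rod.

>>> drive_tool --pt "2 1 0" --pt "4 2 -3" --pt "5.8 2.3 -7" --pt "5.8 2.3 -12" --pt "5.8 2.3 -15" --pt "5.8 2.3 -15" --pt "5.8 2.3 -15" --pt "5.8 2.3 -15" --spin '[8,16,24,32,37,37,37,37]' --grip '[8.5,8.5,8.5,8.5,8.5,8.5,8.5,8.5]' --force 40

```text
clock: 1.7
position: [0.5601, -0.43, 0.0843]
orientation: [[0.477, 0.879, 0.004], [0.879, -0.477, -0.004], [-0.002, 0.005, -1.0]]
ft_force: [-0.6, -0.7, 0.3]
gripper_width: 0.0849
grasp_force: 0.0
```

>>> drive_tool --pt "0.2 0.3 -3" --pt "0.2 0.3 -6" --pt "0.2 0.3 -7.6" --pt "0.2 0.3 -7.6" --pt "0.2 0.3 -7.6" --pt "0.2 0.3 -7.6" --pt "0.2 0.3 -7.6" --pt "0.2 0.3 -7.6" --pt "0.2 0.3 -7.6" --pt "0.2 0.3 -7.6" --pt "0.2 0.3 -7.6" --pt "0.2 0.3 -7.6" --spin '[0,0,0,0,0,0,0,0,0,0,0,0]' --grip '[8.5,8.5,8.5,8.5,8.5,5,5,5,5,5,5,5]'

```text
clock: 2.9
position: [0.5625, -0.4255, 0.0075]
orientation: [[0.475, 0.88, 0.003], [0.88, -0.475, -0.002], [-0.001, 0.003, -1.0]]
ft_force: [0.0, 0.5, 6.5]
gripper_width: 0.0586
grasp_force: 44.3
```

>>> drive_tool --pt "0 0 2.5" --pt "0 0 5" --pt "-3 -0.3 5" --pt "-6 -0.6 5" --pt "-9 -0.9 5" --pt "-10.3 -1 5" --pt "-10.3 -1 4" --pt "-10.3 -1 2.5" --pt "-10.3 -1 1.5" --pt "-10.3 -1 1.5" --pt "-10.3 -1 1.5" --spin '[0,0,0,0,0,0,0,0,0,0,0]' --grip '[5,5,5,5,5,5,5,5,5,5,5]'

```text
clock: 4.0
position: [0.4594, -0.4337, 0.0193]
orientation: [[0.473, 0.881, -0.0], [0.881, -0.473, 0.001], [0.001, -0.001, -1.0]]
ft_force: [0.8, -1.0, -1.9]
gripper_width: 0.0589
grasp_force: 44.2
```

>>> drive_tool --pt "0 -0.2 -0.4" --pt "0 -0.2 -0.8" --pt "0 -0.2 -0.8" --pt "0 -0.2 -0.8" --pt "0 -0.2 -0.8" --pt "0 -0.2 -0.8" --pt "0 -0.2 -0.8" --pt "0 -0.2 3" --pt "0 -0.2 7" --pt "2 1 12" --pt "5 4 16" --pt "8 6 16" --spin '[0,0,0,0,0,0,0,0,0,0,0,0]' --grip '[5,5,5,5,7.5,7.5,7.5,7.5,7.5,7.5,7.5,7.5]'

```text
clock: 5.2
position: [0.5397, -0.3776, 0.1865]
orientation: [[0.479, 0.878, 0.007], [0.878, -0.479, -0.007], [-0.003, 0.01, -1.0]]
ft_force: [0.9, -0.5, -1.5]
gripper_width: 0.0752
grasp_force: 0.0
```

```bash
cat > look.py <<'E'
import sys
from rig import capture
from h import *
n=sys.argv[1]
for k in sys.argv[2:]:
    d=capture(k); pickle.dump(d,open(f"{n}_{k}.pkl","wb")); cv2.imwrite(f"pics/{n}_{k}.png",d["color"][...,::-1])
E
python3 look.py a side wrist
```

```text
(no output)
```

View pics/a_wrist.png

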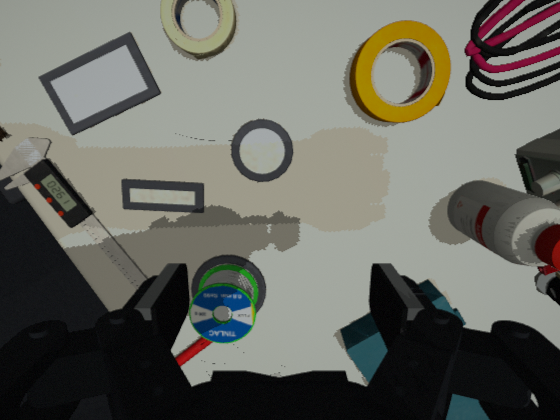

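The wrist view shows the spool's label at (222,314) over its tile, with the jar tile at (262,150). I'll check the spool numerically and see what surrounds the jar.

Run:
```python
from h import *
d=pickle.load(open("a_wrist.pkl","rb")); s=pickle.load(open("side.pkl","rb")); c=pickle.load(open("scene.pkl","rb"))
print("spool",ray(d,(222.5,314),.047)*100)
print("tiles",ray(d,(262,150),.004)*100)
print("driver",ray(c,[(275,327),(330,278)],.005)*100, ray(s,[(198,178),(186,215)],.005)*100)
```

```text
spool [[ 45.86756269 -43.63021931   4.7       ]]
tiles [[ 55.65195406 -32.758571     0.4       ]]
driver [[ 38.65315663  -2.00113206   0.5       ]
 [ 38.26570462 -15.83121127   0.5       ]] [[ 38.96407995  -1.38358585   0.5       ]
 [ 38.55083124 -14.95627804   0.5       ]]
```

>>> drive_tool --pt "-1 4.5 -1" --pt "-2 9 -1" --pt "-3 13.5 -1" --pt "-4 18 -1" --pt "-5 22.5 -1" --pt "-6 27 -1" --pt "-7 31.5 -1" --pt "-8 33 -1" --pt "-8 33 -1" --pt "-8 33 -1" --spin '[0,0,0,0,0,0,0,0,0,0]' --grip '[7,7,7,7,7,7,7,7,7,7]'

```text
clock: 6.3
position: [0.4588, -0.0451, 0.1706]
orientation: [[0.474, 0.88, 0.001], [0.88, -0.474, -0.001], [-0.0, 0.001, -1.0]]
ft_force: [0.5, -1.0, 0.2]
gripper_width: 0.0701
grasp_force: 0.0
```

```bash
python3 look.py b wrist side
```

```text
(no output)
```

View pics/b_wrist.png

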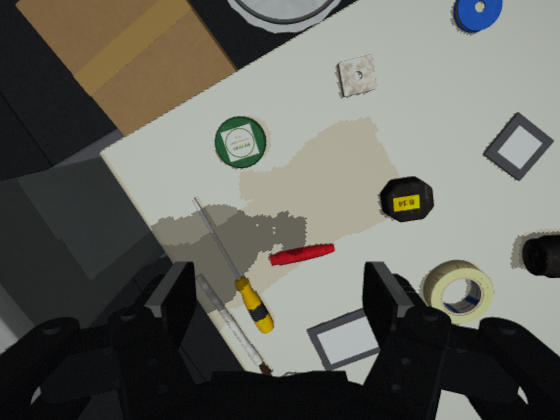

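The wrist view shows the jar lid at (241,142), magnet (357,76), plug (302,254), magnet tile (518,146) and tape measure (406,199). I'll measure from this view.

Run:
```python
from h import *
d=pickle.load(open("b_wrist.pkl","rb")); im=d["color"]
h=cv2.cvtColor(im,cv2.COLOR_RGB2HSV).astype(int); g=cv2.cvtColor(im,cv2.COLOR_RGB2GRAY)
red=((h[...,0]<8)|(h[...,0]>172))&(h[...,1]>130); grn=(h[...,0]>40)&(h[...,0]<95)&(h[...,1]>90)
print("jar",*rect(ray(d,comp(grn,(218,142)),.029)))
print("plug",*rect(ray(d,comp(red,(302,254)),.0065)))
print("mtile",*rect(ray(d,comp(g<120,(518,115)),.004)))
# magnet: top-face corners eyeballed -> refine by mask against mat
hsv=im[60:96,330:385]; 
m=np.zeros(g.shape,bool); m[50:102,328:388]=True
bg=np.median(im[90:110,385:400].reshape(-1,3),axis=0); diff=np.abs(im.astype(int)-bg).sum(2)
print(bg); c=comp((diff>45)&m,(350,76)); print("magnet",*rect(ray(d,c,.01)))
cv2.imwrite("pics/m.png",cv2.resize(cv2.drawContours(im.copy(),[c.astype(int)],-1,(255,0,0),1)[40:110,315:400],(680,560),interpolation=0)[...,::-1])
```

```text
jar [45.41  0.92] -28.4 [3.91 3.91]
plug [ 45.02 -10.72] -16.2 [6.05 1.28]
mtile [ 65.99 -10.88] -62.3 [4.49 4.43]
[177. 182. 174.]
magnet [55.21  0.78] -72.1 [3.6  2.34]
```

View pics/m.png

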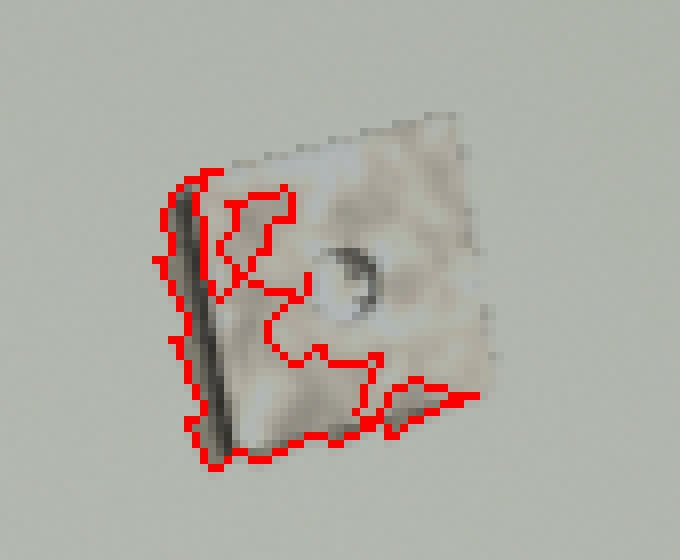

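The crop shows the magnet's top face with corners at about (195,170), (455,112), (492,390), (240,450) and the hole at (348,285) in crop pixels, which gives its angle. The jar is next.

Run:
```python
from h import *
d=pickle.load(open("b_wrist.pkl","rb"))
q=np.array([(195,170),(455,112),(492,390),(240,450),(348,285)])/8+[314.9,39.9]
P=ray(d,q,.01); print(P*100, P[:4].mean(0)*100, rect(P[:4]))
```

```text
[[ 5.53049711e+01  2.66527517e+00  1.00000000e+00]
 [ 5.78099908e+01  1.92101324e+00  1.00000000e+00]
 [ 5.70625199e+01 -6.45083177e-01  1.00000000e+00]
 [ 5.45543749e+01  4.82013702e-02  1.00000000e+00]
 [ 5.61950843e+01  9.61902846e-01  1.00000000e+00]] [56.1829642   0.99735165  1.        ] (array([56.19,  1.  ]), 74.0, array([2.72, 2.61]))
```

>>> drive_tool --pt "-0.2 2 -3" --pt "-0.4 4 -6" --pt "-0.5 5.2 -9" --pt "-0.5 5.2 -11.5" --pt "-0.5 5.2 -11.5" --pt "-0.5 5.2 -11.5" --pt "-0.5 5.2 -11.5" --spin '[0,0,0,0,0,0,0]' --grip '[7,7,7,7,7,7,7]'

```text
clock: 7.1
position: [0.4547, 0.0064, 0.0563]
orientation: [[0.476, 0.879, 0.003], [0.879, -0.476, -0.0], [0.001, 0.002, -1.0]]
ft_force: [0.2, 0.2, -0.4]
gripper_width: 0.0696
grasp_force: 0.0
```

>>> drive_tool --pt "0 0.1 -3" --pt "0 0.1 -5.4" --pt "0 0.1 -5.4" --pt "0 0.1 -5.4" --pt "0 0.1 -5.4" --pt "0 0.1 -5.4" --pt "0 0.1 -5.4" --pt "0 0.1 -5.4" --pt "0 0.1 -5.4" --pt "0 0.1 -5.4" --pt "0 0.1 -5.4" --spin '[0,0,0,0,0,0,0,0,0,0,0]' --grip '[7,7,7,7,3,3,3,3,3,3,3]' --force 30

```text
clock: 8.2
position: [0.4543, 0.0083, 0.0027]
orientation: [[0.475, 0.88, 0.002], [0.88, -0.475, -0.0], [0.001, 0.002, -1.0]]
ft_force: [-0.4, -0.1, 6.7]
gripper_width: 0.0403
grasp_force: 29.4
```

>>> drive_tool --pt "0 0 4" --pt "1 -2 8" --pt "2 -6.5 9" --pt "3 -11 9" --pt "4 -15.5 9" --pt "5.5 -20 9" --pt "7 -24.5 9" --pt "8.5 -29 9" --pt "10.2 -33.6 8" --pt "10.2 -33.6 4" --pt "10.2 -33.6 2" --pt "10.2 -33.6 2" --spin '[0,0,0,0,0,0,0,0,0,0,0,0]' --grip '[3,3,3,3,3,3,3,3,3,3,3,3]'

```text
clock: 9.4
position: [0.5523, -0.3266, 0.0181]
orientation: [[0.475, 0.88, -0.007], [0.88, -0.475, 0.004], [-0.0, -0.008, -1.0]]
ft_force: [-1.1, 1.2, 0.1]
gripper_width: 0.04
grasp_force: 30.8
```

>>> drive_tool --pt "0.2 -0.2 -0.3" --pt "0.2 -0.2 -0.6" --pt "0.2 -0.2 -0.6" --pt "0.2 -0.2 -0.6" --pt "0.2 -0.2 -0.6" --spin '[0,0,0,0,0]' --grip '[3,3,3,3,3]'

```text
clock: 9.9
position: [0.5578, -0.3297, 0.0161]
orientation: [[0.474, 0.88, 0.001], [0.88, -0.474, -0.001], [-0.0, 0.001, -1.0]]
ft_force: [0.2, 0.1, -0.2]
gripper_width: 0.0399
grasp_force: 30.8
```

Loupe next. After release I'll rise and move towards it, so the wrist camera sees the loupe and its tile.

>>> drive_tool --pt "-0.2 0.1 -0.4" --pt "-0.2 0.1 -0.8" --pt "-0.2 0.1 -0.8" --pt "-0.2 0.1 -0.8" --pt "-0.2 0.1 -0.8" --pt "-0.2 0.1 -0.8" --pt "-0.2 0.1 -0.8" --pt "-0.2 0.1 4" --pt "-0.2 0.1 9" --pt "0 3 14" --pt "0 7 17" --pt "0 7 17" --spin '[0,0,0,0,0,0,0,0,0,0,0,0]' --grip '[3,3,3,3,6,6,6,6,6,6,6,6]'

```text
clock: 11.1
position: [0.5616, -0.2534, 0.191]
orientation: [[0.467, 0.884, 0.011], [0.884, -0.467, 0.001], [0.006, 0.009, -1.0]]
ft_force: [0.6, 0.4, 0.3]
gripper_width: 0.0601
grasp_force: 0.0
```

```bash
python3 look.py c wrist
```

```text
(no output)
```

View pics/c_wrist.png

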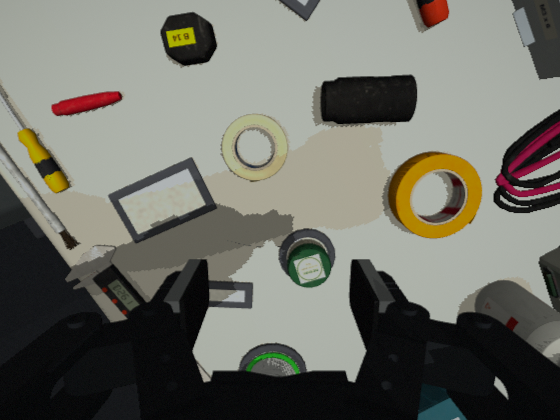

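The wrist view shows the jar on its tile at (310,265), the loupe at (368,99) nearly horizontal in the image, and the loupe tile at (162,199).

Run:
```python
from h import *
d=pickle.load(open("c_wrist.pkl","rb")); im=d["color"]; g=cv2.cvtColor(im,cv2.COLOR_RGB2GRAY)
m=np.zeros(g.shape,bool); m[60:135,300:430]=True
print("loupe",*rect(ray(d,comp((g<75)&m,(368,99)),.019)))
m[:]=False; m[150:250,95:230]=True
h=cv2.cvtColor(im,cv2.COLOR_RGB2HSV)
c=comp((g<80)&m,(187,225));print("ltile",*rect(ray(d,c,.004)), c.min(0),c.max(0))
print("jar",ray(d,(310,266),.033)*100)
```

```text
loupe [ 66.82 -21.92] -25.9 [8.22 3.79]
ltile [ 45.85 -21.34] -4.1 [9.05 5.42] [109. 158.] [216. 243.]
jar [[ 55.72011426 -32.70980568   3.3       ]]
```

```bash
python3 -c "
from rig import telemetry;s=telemetry.get_state();print(s['q'],s['position'],s['orientation'][:,1])"
```

```text
[ 0.5607971   0.61130082 -0.2786479   1.58367362  0.18944426  0.96657866
 -0.26401596] [ 0.56038972 -0.25482804  0.18947068] [ 0.88359989 -0.46820106  0.00624427]
```

>>> drive_tool --pt "1 0.5 0" --pt "2 1 0" --pt "3 1.5 0" --pt "4 2 0" --pt "6 2.5 0" --pt "8 3 0" --pt "10 3.5 -2" --pt "10.9 3.5 -4" --pt "10.9 3.5 -7" --pt "10.9 3.5 -10" --pt "10.9 3.5 -10" --pt "10.9 3.5 -10" --spin '[-8,-16,-24,-32,-40,-48,-56,-64,-72,-80,-88,-88]' --grip '[6,6,6,6,6,6,6,6,6,6,6,6]' --force 40

```text
clock: 12.35
position: [0.6647, -0.2253, 0.0822]
orientation: [[0.896, -0.444, -0.005], [-0.444, -0.896, -0.0], [-0.005, 0.003, -1.0]]
ft_force: [0.8, 0.3, 0.3]
gripper_width: 0.06
grasp_force: 0.0
```

>>> drive_tool --pt "0.3 0.4 0" --pt "0.3 0.4 -3.5" --pt "0.3 0.4 -8" --pt "0.3 0.4 -8" --pt "0.3 0.4 -8" --pt "0.3 0.4 -8" --pt "0.3 0.4 -8" --pt "0.3 0.4 -8" --pt "0.3 0.4 -8" --pt "0.3 0.4 -8" --spin '[0,0,0,0,0,0,0,0,0,0]' --grip '[6,6,6,6,6,3,3,3,3,3]'

```text
clock: 13.35
position: [0.6719, -0.2216, 0.0089]
orientation: [[0.896, -0.443, 0.006], [-0.443, -0.896, -0.002], [0.007, -0.001, -1.0]]
ft_force: [0.5, 0.0, 8.1]
gripper_width: 0.0373
grasp_force: 42.7
```

>>> drive_tool --pt "0 0 4" --pt "-1 0 8" --pt "-5 0.2 8" --pt "-9 0.4 8" --pt "-13 0.6 8" --pt "-17 0.7 8" --pt "-20 0.7 8" --pt "-21.1 0.7 8" --pt "-21.1 0.7 5" --pt "-21.1 0.7 2" --pt "-21.1 0.7 2" --pt "-21.1 0.7 2" --spin '[0,0,5,10,15,20,22,22,22,22,22,22]' --grip '[3,3,3,3,3,3,3,3,3,3,3,3]'

```text
clock: 14.55
position: [0.4594, -0.2136, 0.0256]
orientation: [[0.997, -0.075, 0.001], [-0.075, -0.997, -0.0], [0.001, 0.0, -1.0]]
ft_force: [1.0, 0.1, -0.9]
gripper_width: 0.0377
grasp_force: 41.6
```

```bash
python3 look.py d side scene
python3 - <<'E'
from h import *
a=[pickle.load(open(f"d_{k}.pkl","rb"))["color"] for k in("side","scene")]
cv2.imwrite("pics/d.png",np.hstack([cv2.resize(a[0][150:350,150:350],(400,400)),cv2.resize(a[1][140:340,210:410],(400,400))])[...,::-1])
E
```

```text
(no output)
```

View pics/d.png

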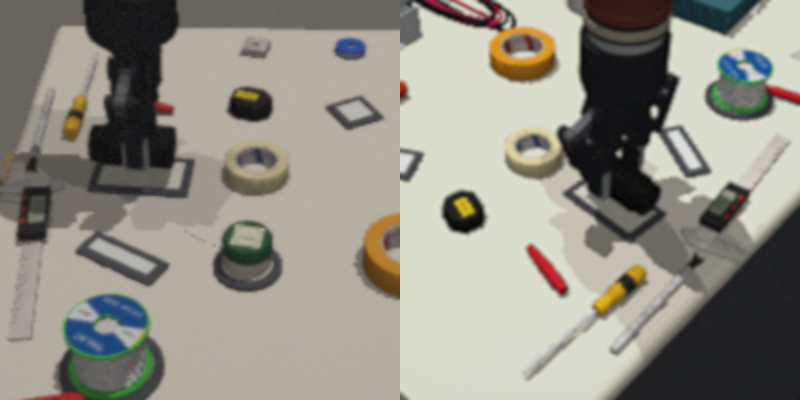

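The picture shows the loupe held over its tile, with its ends at crop x ≈ 90 and 175 in the side half, and the spool and jar upright on their tiles. The loupe may sit a little left, so I'll check its offset.

Run:
```python
from h import *
d=pickle.load(open("d_side.pkl","rb"))
print(ray(d,[(90/2+150,147/2+150),(175/2+150,145/2+150)],.036)*100)
g=cv2.cvtColor(d["color"],cv2.COLOR_RGB2GRAY)
for y in (220,222,225): print(np.nonzero(g[y,185:250]<75)[0][[0,-1]]+185)
```

```text
[[ 41.51953088 -21.73831688   3.6       ]
 [ 48.99015586 -21.28753126   3.6       ]]
[194 237]
[194 237]
[194 236]
```

>>> drive_tool --pt "0.5 0 -0.6" --pt "0.5 0 -1.2" --pt "0.5 0 -1.2" --pt "0.5 0 -1.2" --pt "0.5 0 -1.2" --pt "0.5 0 -1.2" --pt "0.5 0 -1.2" --spin '[0,0,0,0,0,0,0]' --grip '[3,3,3,3,3,3,3]'

```text
clock: 15.35
position: [0.4633, -0.2136, 0.0134]
orientation: [[0.997, -0.075, -0.0], [-0.075, -0.997, 0.0], [-0.0, -0.0, -1.0]]
ft_force: [0.2, -0.4, -1.3]
gripper_width: 0.0371
grasp_force: 41.8
```

>>> drive_tool --pt "0 0 -0.1" --pt "0 0 -0.1" --pt "0 0 -0.1" --pt "0 0 -0.1" --pt "0 0 -0.1" --pt "0 0 4" --pt "0 0 8" --pt "0 2 12" --pt "-1.2 5 16" --pt "-1.2 5 16" --pt "-1.2 5 16" --spin '[0,0,0,0,0,0,0,0,-6,-12,-12]' --grip '[3,5.5,5.5,5.5,5.5,5.5,5.5,5.5,5.5,5.5,5.5]'

```text
clock: 16.45
position: [0.4519, -0.1628, 0.1746]
orientation: [[0.96, -0.279, 0.003], [-0.279, -0.96, -0.001], [0.003, -0.0, -1.0]]
ft_force: [-0.4, -0.1, -0.0]
gripper_width: 0.055
grasp_force: 0.0
```

```bash
python3 look.py e wrist scene side
python3 - <<'E'
from h import *
a=[pickle.load(open(f"e_{k}.pkl","rb"))["color"] for k in("wrist","side")]
b=np.zeros((420,800,3),np.uint8);b[:,:560]=a[0];b[:240,560:]=a[1][150:390,150:390];cv2.imwrite("pics/e.png",b[...,::-1])
E
```

```text
(no output)
```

View pics/e.png

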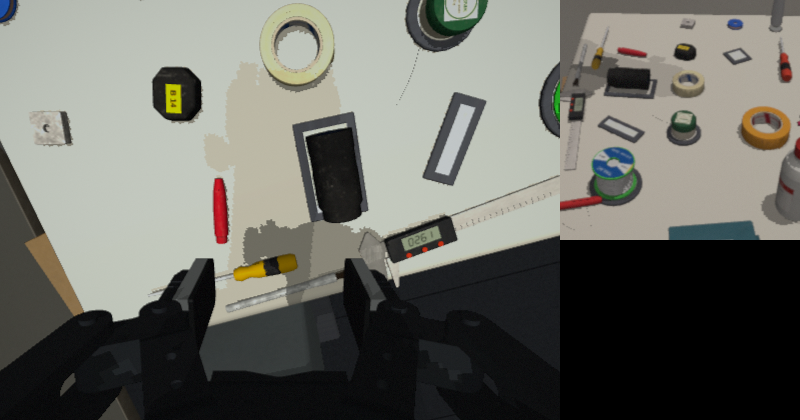

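The wrist view shows the loupe on its tile, from (333,128) to (338,222), the plug at (221,210) and the plug tile at (455,139). I'll check the loupe's centring with numbers.

Run:
```python
from h import *
d=pickle.load(open("e_wrist.pkl","rb")); im=d["color"]; g=cv2.cvtColor(im,cv2.COLOR_RGB2GRAY)
h=cv2.cvtColor(im,cv2.COLOR_RGB2HSV).astype(int)
print("cam",-d["view"][:3,:3].T@d["view"][:3,3]*100)
c=comp(cv2.morphologyEx((g<50).astype(np.uint8),cv2.MORPH_OPEN,np.ones((9,9))),(335,172));
for z in(.008,.023,.035): print("loupe",*rect(ray(d,c,z)))
print("tile corners",ray(d,[(293,126),(355,112),(368,210),(310,222)],.004).mean(0)*100)
red=((h[...,0]<8)|(h[...,0]>172))&(h[...,1]>130)
print("plug",*rect(ray(d,comp(red,(221,210)),.0065)))
m=np.zeros(g.shape,bool); m[85:195,415:495]=True
print("ptile",*rect(ray(d,comp((g<110)&m,(445,140)),.004)))
```

```text
cam [ 51.74670546 -18.14440834  31.93991588]
loupe [ 45.07 -21.5 ] -4.4 [8.27 4.  ]
loupe [ 45.4  -21.33] -4.4 [7.87 3.8 ]
loupe [ 45.65 -21.2 ] -4.4 [7.55 3.65]
tile corners [ 45.8340771 -21.3462044   0.4      ]
plug [ 44.94 -10.61] -18.5 [6.08 1.2 ]
ptile [ 45.36 -32.13] -31.0 [7.6  2.93]
```

>>> drive_tool --pt "-0.1 2.5 -3" --pt "-0.2 5.6 -7" --pt "-0.2 5.6 -11" --pt "-0.2 5.6 -13" --pt "-0.2 5.6 -13" --pt "-0.2 5.6 -13" --pt "-0.2 5.6 -13" --spin '[-1,-1,-1,-1,-1,-1,-1]' --grip '[4,4,4,4,4,4,4]' --force 25

```text
clock: 17.3
position: [0.4502, -0.1083, 0.0441]
orientation: [[0.954, -0.298, 0.002], [-0.298, -0.954, -0.001], [0.002, -0.0, -1.0]]
ft_force: [0.0, 0.1, -0.1]
gripper_width: 0.04
grasp_force: 0.0
```

>>> drive_tool --pt "0 0.2 -2" --pt "0 0.2 -4.2" --pt "0 0.2 -4.2" --pt "0 0.2 -4.2" --pt "0 0.2 -4.2" --pt "0 0.2 -4.2" --pt "0 0.2 -4.2" --pt "0 0.2 -4.2" --pt "0 0.2 -4.2" --pt "0 0.2 -4.2" --pt "0 0.2 -4.2" --spin '[0,0,0,0,0,0,0,0,0,0,0]' --grip '[4,4,4,4,0.5,0.5,0.5,0.5,0.5,0.5,0.5]'

```text
clock: 18.4
position: [0.4502, -0.1058, 0.0025]
orientation: [[0.955, -0.298, 0.002], [-0.298, -0.955, -0.001], [0.002, -0.0, -1.0]]
ft_force: [-0.5, 0.6, 6.5]
gripper_width: 0.0122
grasp_force: 26.5
```

>>> drive_tool --pt "0 0 4" --pt "0 -1 8" --pt "0 -5 9" --pt "0 -9 9" --pt "0 -13 9" --pt "0.1 -17 9" --pt "0.2 -20.5 9" --pt "0.3 -21.6 8" --pt "0.3 -21.6 4" --pt "0.3 -21.6 1.8" --pt "0.3 -21.6 1.8" --pt "0.3 -21.6 1.8" --spin '[0,0,-4,-8,-12,-13.4,-13.4,-13.4,-13.4,-13.4,-13.4,-13.4]' --grip '[0.5,0.5,0.5,0.5,0.5,0.5,0.5,0.5,0.5,0.5,0.5,0.5]'

```text
clock: 19.6
position: [0.4526, -0.3207, 0.0193]
orientation: [[0.86, -0.51, -0.0], [-0.51, -0.86, 0.001], [-0.001, -0.001, -1.0]]
ft_force: [0.2, -0.3, 1.2]
gripper_width: 0.0119
grasp_force: 25.7
```

>>> drive_tool --pt "0 -0.15 -0.6" --pt "0 -0.15 -1.2" --pt "0 -0.15 -1.2" --pt "0 -0.15 -1.2" --pt "0 -0.15 -1.2" --spin '[0,0,0,0,0]' --grip '[0.5,0.5,0.5,0.5,0.5]'

```text
clock: 20.1
position: [0.4526, -0.3231, 0.0076]
orientation: [[0.86, -0.511, 0.001], [-0.511, -0.86, -0.0], [0.001, -0.0, -1.0]]
ft_force: [-1.3, -0.7, 0.2]
gripper_width: 0.012
grasp_force: 25.7
```

>>> drive_tool --pt "0 0 -0.1" --pt "0 0 -0.1" --pt "0 0 -0.1" --pt "0 0 -0.1" --pt "0 0 4" --pt "0 0 8" --pt "0 2 12" --pt "0 6 15" --pt "0 10 17" --pt "0 10 17" --spin '[0,0,0,0,0,0,0,0,8,14.7]' --grip '[0.5,3,3,3,3,3,3,4.5,4.5,4.5]'

```text
clock: 21.1
position: [0.4549, -0.2167, 0.1803]
orientation: [[0.965, -0.262, 0.005], [-0.262, -0.965, 0.002], [0.005, -0.004, -1.0]]
ft_force: [-0.5, -0.7, -0.3]
gripper_width: 0.0453
grasp_force: 0.0
```

```bash
python3 look.py f wrist
```

```text
(no output)
```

View pics/f_wrist.png

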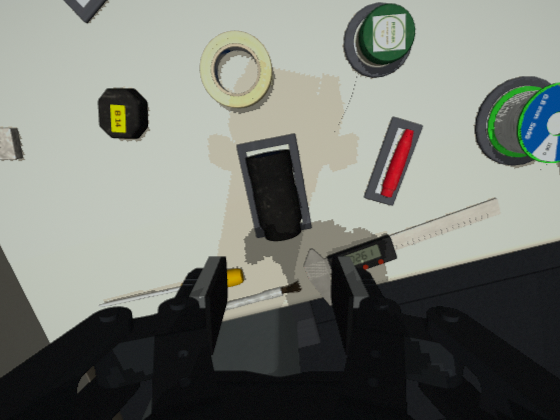

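The wrist view shows the plug on its tile at (397,163), the loupe on its tile at (274,193), the jar at (386,35) and the spool at the right. I'll check the plug and loupe offsets.

Run:
```python
from h import *
d=pickle.load(open("f_wrist.pkl","rb")); im=d["color"]; g=cv2.cvtColor(im,cv2.COLOR_RGB2GRAY)
h=cv2.cvtColor(im,cv2.COLOR_RGB2HSV).astype(int)
red=((h[...,0]<8)|(h[...,0]>172))&(h[...,1]>130)
print("plug",*rect(ray(d,comp(red,(397,163)),.0105)))
c=comp(cv2.morphologyEx((g<50).astype(np.uint8),cv2.MORPH_OPEN,np.ones((9,9))),(274,193))
print("cam",-d["view"][:3,:3].T@d["view"][:3,3]*100)
for z in(.008,.023,.035):
    P=ray(d,c,z)*100; print("loupe x-ends",P[:,0].min(),P[:,0].max())
cv2.imwrite("pics/g.png",cv2.resize(im[120:260,220:435],(800,520),interpolation=2)[...,::-1])
```

```text
plug [ 45.26 -32.4 ] -30.9 [6.11 1.31]
cam [ 52.03539129 -23.46250449  32.51442752]
loupe x-ends 40.881341843621186 49.302257131330265
loupe x-ends 41.40889587744434 49.43152641215134
loupe x-ends 41.83093910450285 49.5349418368082
```

View pics/g.png

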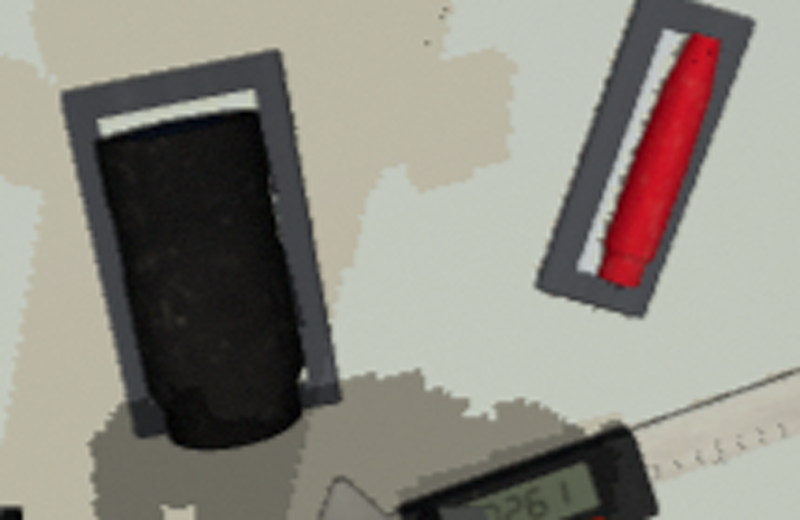

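The crop shows the loupe about 3 mm off along x and the plug about 2 mm off its centre, both well within tolerance and parallel to their outlines. Next is the magnet.

>>> drive_tool --pt "2 4 0" --pt "4 8 0" --pt "6 12 0" --pt "8 16 0" --pt "10 20 0" --pt "10.7 22.7 -4" --pt "10.7 22.7 -9" --pt "10.7 22.7 -13.5" --pt "10.7 22.7 -13.5" --pt "10.7 22.7 -13.5" --pt "10.7 22.7 -13.5" --spin '[-0.5,-0.5,-0.5,-0.5,-0.5,-0.5,-0.5,-0.5,-0.5,-0.5,-0.5]' --grip '[4.5,4.5,4.5,4.5,4.5,4.5,4.5,4.5,4.5,4.5,4.5]'

```text
clock: 22.25
position: [0.5616, 0.0031, 0.0448]
orientation: [[0.958, -0.286, 0.005], [-0.286, -0.958, -0.0], [0.005, -0.001, -1.0]]
ft_force: [0.5, 0.0, 0.2]
gripper_width: 0.045
grasp_force: 0.0
```

>>> drive_tool --pt "0 0.5 -2" --pt "0 0.5 -4.3" --pt "0 0.5 -4.3" --pt "0 0.5 -4.3" --pt "0 0.5 -4.3" --pt "0 0.5 -4.3" --pt "0 0.5 -4.3" --pt "0 0.5 -4.3" --pt "0 0.5 -4.3" --pt "0 0.5 -4.3" --pt "0 0.5 -4.3" --spin '[0,0,0,0,0,0,0,0,0,0,0]' --grip '[4.5,4.5,4.5,4.5,2,2,2,2,2,2,2]'

```text
clock: 23.35
position: [0.5611, 0.0087, 0.0015]
orientation: [[0.959, -0.285, 0.004], [-0.285, -0.959, -0.0], [0.004, -0.001, -1.0]]
ft_force: [-0.9, 0.5, 7.4]
gripper_width: 0.0265
grasp_force: 25.7
```

>>> drive_tool --pt "0 0 4" --pt "1 -1 7" --pt "3 -3 7" --pt "5 -5 7" --pt "7 -8 7" --pt "9.8 -11.9 7" --pt "9.8 -11.9 4" --pt "9.8 -11.9 1.8" --pt "9.8 -11.9 1.8" --pt "9.8 -11.9 1.8" --pt "9.8 -11.9 1.8" --spin '[0,-8,-16,-24,-32,-40,-45.6,-45.6,-45.6,-45.6,-45.6]' --grip '[2,2,2,2,2,2,2,2,2,2,2]'

```text
clock: 24.45
position: [0.6587, -0.1101, 0.0192]
orientation: [[0.468, -0.884, 0.003], [-0.884, -0.468, -0.0], [0.002, -0.003, -1.0]]
ft_force: [0.5, 0.3, -0.8]
gripper_width: 0.0259
grasp_force: 25.0
```

>>> drive_tool --pt "0 0 -0.6" --pt "0 0 -1.25" --pt "0 0 -1.25" --pt "0 0 -1.25" --pt "0 0 -1.3" --pt "0 0 -1.3" --pt "0 0 -1.3" --pt "0 0 -1.3" --pt "0 0 3" --pt "0 0 8" --pt "-3 -2 13" --pt "-6 -3 17" --spin '[0,0,0,0,0,0,0,0,0,0,0,0]' --grip '[2,2,2,2,2,4,4,4,4,4,4,4]'

```text
clock: 25.65
position: [0.6047, -0.138, 0.1789]
orientation: [[0.469, -0.883, 0.001], [-0.883, -0.469, -0.001], [0.002, -0.001, -1.0]]
ft_force: [-0.1, -1.6, -0.4]
gripper_width: 0.0401
grasp_force: 0.0
```

>>> drive_tool --pt "-3 0 1" --pt "-6 0 2" --pt "-9 0 2" --pt "-9 0 2" --pt "-9 0 2" --spin '[8,16,24,24,24]' --grip '[4,4,4,4,4]'

```text
clock: 26.15
position: [0.5144, -0.1375, 0.1976]
orientation: [[0.786, -0.619, 0.001], [-0.619, -0.786, 0.0], [0.0, -0.001, -1.0]]
ft_force: [0.6, -0.1, -0.9]
gripper_width: 0.0403
grasp_force: 0.0
```

```bash
python3 look.py k scene wrist side
python3 - <<'E'
from h import *
a=pickle.load(open("k_wrist.pkl","rb"))["color"]; b=pickle.load(open("k_scene.pkl","rb"))["color"]
o=np.zeros((560,800,3),np.uint8); o[:420,:560]=a; o[:300,560:]=b[130:430,180:420]
cv2.imwrite("pics/k.png",o[...,::-1])
E
```

```text
Traceback (most recent call last):
ValueError: could not broadcast input array from shape (290,240,3) into shape (300,240,3)
```

Run:
```python
from h import *
d=pickle.load(open("k_wrist.pkl","rb")); a=d["color"]; b=pickle.load(open("k_side.pkl","rb"))["color"]
u=proj(d,(.659,-.11,.01))[0]; print(u)
x,y=[int(v) for v in u]; x0,y0=max(x-35,0),max(y-35,0); print(x0,y0)
o=np.zeros((590,800,3),np.uint8); o[:420,:400]=a[:,80:480]; o[:400,400:]=cv2.resize(a[y0:y0+70,x0:x0+70],(400,400),interpolation=2); o[420:590,:300]=b[150:320,150:450]
o[400:590,400:700]=b[190:380,150:450]
cv2.imwrite("pics/k.png",o[...,::-1])
```

```text
[154.22458898  80.39306244]
119 45
```

View pics/k.png

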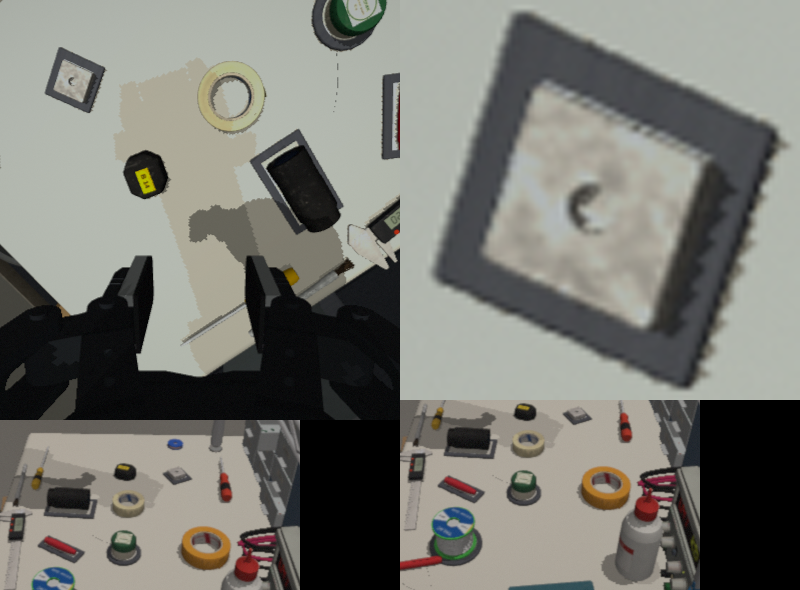

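The last picture shows the magnet centred on its tile and parallel to it, with the hole at (585,208) in the enlarged half. The other four objects sit on their tiles and the gripper is clear of everything, so I'm handing in.

```bash
python3 -c "from rig import job_done; print(job_done())"
```

```text
the job is handed in; nothing more can be done
None
```

The spool, jar, loupe, plug and magnet went onto their tiles in the order listed, each measured or seen within about 3 mm of its outline centre and lined up with it, and the job was handed in at about 26 s (no verdict came back).

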